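Pill organiser back into the first-aid row

ROBOT

A 6-joint arm with a two-finger parallel gripper is mounted at the origin on the work surface. World frame = base frame: x ahead of the robot, y to its left, z up, the work surface at z = 0. Lengths are in m, angles in rad, forces in N, time in s.
With the tool pointing down it reaches from about 0.3 to 0.875 m from the base axis. Payload 6.4 kg.
Tool frame: the origin (TCP) lies on the mounting face of the last link; the fingertips stand 173 mm ahead of it and the grasp point (between the pads) lies 155 mm ahead of it (ctrl.tip_reach is the distance from the TCP to the fingertips, in m); z points along the fingers, y is the line along which they close (so a half turn about z gives the same grasp; the last joint's range is limited). The gripper opens to 85 mm and grips with 20 to 120 N. Pads are 22 mm wide; open, the fingers measure 114 mm over their backs; the gripper's body (76 mm by 85 mm) begins 54 mm behind the grasp point. The pads swing forward as they close: fully open they stand 13 mm farther back than shut.
Start: joints at [1.03, 0.181, 1.607, -0, 1.354, -0.206], TCP at [0.189, 0.543, 0.405] pointing down, gripper open.
Joint ranges: [-2.99, 2.99], [-0.89, 2.07], [0.3, 2.58], [-1.14, 4.28], [0, 2.63], [-3.12, 3.12]. Speed limits (rad/s): [2.57, 2.57, 3.01, 3.14, 3.14, 3.14].

INTERFACE

Orientations are given as a unit quaternion [w, x, y, z].
In Python, from bench import ctrl gives the robot as it stands.
- The arm moves only by the shell command python3 -m pendant 'ROWS'. ROWS is JSON, a list that holds one entry, the list of rows, each a list of 7 numbers: the opening, from 0 (shut) to 1 (fully open), then the shift along the tool's x, y, z in mm, then the turn, a rotation vector about the tool's x, y, z in rad. A call has 1 to 5 rows; each row is the pose to reach, as a shift and turn from the pose commanded when the call began, along the tool's axes at that moment; what a row does not reach only later rows make up. A row lasts 1/12 s, in which the tool goes at most 41.7 mm and 7.16 degrees, less where a joint would pass 70% of its speed; a pose out of reach is approached as far as the arm can. A call with a gripper value outside its range is refused whole. The fingers move at their own pace and stop on an object; the grip force is fixed at half the most. Time passes only in rows, so rows that repeat a pose let the fingers close. It gives the time, the measured TCP pose, the force, the opening and the grip force at its end, in the units of the state.
- ctrl.get_obs(): the state, without advancing time (a new reading comes with each control period).
- ctrl.camera(name): name is "scene" or "top" or "wrist"; returns the picture (384x512x3 uint8, red, green, blue); there is no depth.
- ctrl.camera_params(name): a dict with "mtx" (3x3 intrinsics, pixels), "world_from_camera" (4x4, takes a point from camera to world coordinates); the wrist camera has in their place "tool_from_camera" (4x4, takes a point from camera to tool coordinates, whose origin is the TCP and whose axes are the flange's). Camera axes: x right, y down, z forward; pixel columns grow to the right and rows downward; lengths in m; the calibration is good to about 2 mm. A picture is of the moment at which its call begins: read the wrist's pose just before it. camera_params takes no time and is no camera call.
- ctrl.hand_in(): hands the job in; it is judged then, once.
Trained networks look in the newest picture that a camera, given by its name, has taken for a name from the list of things; names that differ only in an ending like _2 or _b are one class to them, and where a whole thing is asked for, a point or a joint stands for the part that bears it (a point fixed in the world has none). Each returns a list of dicts, best first, with "confidence" (0 to 1); they miss things now and then, are a little off and sometimes report something else, mostly with a low value. They report only what shows in the picture. A call takes as long as a camera call. They do not tell look-alikes from the thing itself.
- ctrl.boxes_of(camera, name): "point" ([column, row] as shares, 0 to 1, of the picture: columns of its width, rows of its height, amid what is visible of it).
The state is a dict: "time_s": time; "q": joint angles; "dq": joint speeds; "joint_efforts": joint torques, N m; "eef_pos": TCP position; "eef_rot": TCP orientation; "wrist_force": force on the tool from outside, world axes, zero at the start; "torque": the same for the moment, N m; "opening": opening from 0.0 (shut) to 1.0 (fully open); "grasp_force": force on a finger pad.
Only numpy, scipy, OpenCV 4.12 (cv2) and the standard library are available. Lean on these libraries where they do the work, as an engineer would, in place of code of your own. Each camera call takes 0.05 s, during which the arm holds its last target. There are 200 camera calls.

TASK

Put the blue pill organiser back in the row of the first-aid rack, immediately to the right of the safety-pin tin as seen from the robot, between the tin and the next thing. The space there is too narrow, so first push its neighbours apart, then slide the organiser in end first, standing on its base, until it is fully home at the back board. Leave the tin, the carton and the case standing in the row, and everything else where it is.

Things in the scene. Friction and masses are not known exactly. Their poses are not given: they have to be found in the camera images.
- rack: Fixed plywood board 280 x 400 mm, 10 mm thick, on the table, open towards the robot; the row stands on its far part, the organiser on its near part. Origin: on the table under the row's middle; x points into the rack, y left, z up. Floor of the row: z = 10 mm; board: x = -215 to 65 mm. Between its cheeks stand three things 44 mm wide, about 6 mm from the cheeks, two gaps of about 32 mm between.
- back (a point): Middle of the near face of the rack's fixed back board, at floor height: 47 mm from the rack's origin in its x. The back board is 232 mm wide, 30 mm tall above the floor.
- cheek_left (a point): Middle of the inner face of the fixed left end cheek, at floor height: 104 mm from the rack's origin in its +y. Cheek 36 mm tall, 12 mm thick, from x = -45 to 59 mm. The row is 208 mm wide between the cheeks; the things in it slide freely.
- cheek_right (a point): The same of the right cheek, 104 mm from the rack's origin in its -y.
- tin: Steel safety-pin tin, a plain metal box 90 long x 44 wide x 46 mm tall (the lowest in the row) with a safety-pin outline on its lid, 0.15 to 0.31 kg. Stands in the left or the middle place of the row, never the right one. Its length lies along the rack's x within 0.02 rad. Origin: centre of its underside; x along its length, z up.
- carton: Cardboard plaster carton, 90 x 44 x 58 mm tall (the tallest in the row) with a plaster strip shown on top, 0.14 kg. Stands in the left or the middle place, whichever the tin does not have. Its length lies along the rack's x within 0.02 rad. Origin: centre of its underside; x along its length, z up.
- case: White plastic first-aid case, 90 x 44 x 52 mm tall with a raised cross on top, 0.18 kg. Always in the right place of the row. Its length lies along the rack's x within 0.02 rad. Origin: centre of its underside; x along its length, z up.
- organiser: Blue plastic pill organiser with two lines of four snap lids, a box 90 long (x) x 58 wide (y) x 40 mm tall, 0.09 to 0.18 kg. On the near part of the rack's board, up to 60 mm off its middle, turned up to 0.35 rad. Origin: centre of its underside; x along its length, z up; either end may lead. Fully home its far end touches the back board (its origin then at x = +2 mm in the rack's frame).
- tape_roll: Bystander: roll of paper tape lying on the rack's board left of the left cheek, 52 mm across, 22 mm tall. Origin: centre of its underside.
- salve_jar: Bystander: amber jar on the rack's board right of the right cheek, 48 mm across, 45 mm tall. Origin: centre of its underside.
- torch: Bystander: white plastic torch standing on its lens on the table, right of the rack, 52 mm across, 140 mm tall. Origin: centre of its underside.
- magnifier: Bystander: glass magnifier lying on the table, left of the rack, 84 mm glass, 90 mm handle. Origin: under the centre of the glass.
- mug: Bystander: white mug on the table, left of the rack, 80 mm across, 90 mm tall. Origin: centre of its underside.
- bottle: Bystander: white bottle on the table, right of the rack, 60 mm across, 130 mm tall. Origin: centre of its underside.
Things that resemble listed ones, but are neither listed nor needed, are in the scene too. There is more than one size of the organiser; the one meant has the size given above.

How it is judged:
At the end, for the whole second after the job is handed in: Organiser flat on the rack floor, within 0.15 rad of the rack, far end within 6 mm of the back board, its centre 40 to 85 mm right of the tin's; tin, carton and case upright between the cheeks, within 0.2 rad of the rack, at most 20 mm forward; all four at rest (x of organiser in the frame of rack above -0.004 m and z of each of organiser, tin, carton, case in the frame of rack below 0.016 m and angle between each of organiser, tin, carton, case's own z axis and vertical below 0.1 rad and angle between the x axis of organiser and the x axis of rack, either way round below 0.15 rad and y of organiser in the frame of tin between -0.085 and -0.04 m and linear speed of each of organiser, tin, carton, case below 0.01 m/s and x of each of tin, carton, case in the frame of rack above -0.02 m and y of tin in the frame of rack between -0.095 and 0.095 m and angle between the x axis of each of tin, carton, case and the x axis of rack, either way round below 0.2 rad and y of carton in the frame of rack between -0.095 and 0.095 m and y of case in the frame of rack between -0.095 and 0.095 m); the robot touches nothing.
It fails at once if a bystander (tape roll, jar, torch, magnifier, mug or bottle) is moved more than 30 mm (distance of any of tape_roll, salve_jar, torch, magnifier, mug, bottle from where it was at the start of the episode above 0.03 m).
It fails at once if the tin, the carton, the case or the organiser is tipped over (more than 0.7 rad) (angle between any of tin, carton, case, organiser's own z axis and vertical above 0.7 rad).
It also fails if it takes over 61 s, if anything falls off the work surface, if the arm or the gripper's body presses on something with over 40 N, if the wrist force passes 120 N, or if a joint passes its speed limit or range.

## Working session

There is one attempt and no reset: what is moved stays moved. The work goes in short steps, Python scripts to look and compute and a shell command to move; the robot and the scene stay as the last step left them, time stands still between calls to the robot, and variables do not carry over. Pictures are saved under pics/ and viewed, at most 10 in all, crops included, and the job is handed in when it is done.

```bash
mkdir -p pics; ls; cat > h.py <<'E'
import numpy as np, cv2, json
from bench import ctrl
from scipy.spatial.transform import Rotation as R
def q2R(q): return R.from_quat([q[1],q[2],q[3],q[0]]).as_matrix()
def snap(n,f=None):
    o=ctrl.get_obs(); im=ctrl.camera(n)
    if f: cv2.imwrite(f'pics/{f}.png',im[:,:,::-1])
    return im,o
def cam(n,o=None):
    p=ctrl.camera_params(n); K=np.array(p['mtx'])
    if n=='wrist':
        o=o or ctrl.get_obs(); T=np.eye(4);T[:3,:3]=q2R(o['eef_rot']);T[:3,3]=o['eef_pos']
        T=T@np.array(p['tool_from_camera'])
    else: T=np.array(p['world_from_camera'])
    return K,T
def pix2w(n,uv,z,o=None):
    K,T=cam(n,o); d=T[:3,:3]@np.linalg.solve(K,[uv[0],uv[1],1]); c=T[:3,3]
    return c+d*(z-c[2])/d[2]
def w2pix(n,P,o=None):
    K,T=cam(n,o); P=np.atleast_2d(P); c=(P-T[:3,3])@T[:3,:3]; u=c@K.T
    return u[:,:2]/u[:,2:]
E
python3 - <<'E'
from h import *
o=ctrl.get_obs();print({k:np.round(v,3).tolist() for k,v in o.items()})
for n in('top','scene'):
    im,_=snap(n,n+'0'); K,T=cam(n);print(n,T[:3,3].round(3),K[0,0])
    for t in 'tin carton case organiser tape_roll salve_jar torch mug bottle magnifier'.split():
        for b in ctrl.boxes_of(n,t)[:3]:
            uv=np.array(b['point'])*[512,384]; print(n,t,round(b['confidence'],2),uv.round(),pix2w(n,uv,.05).round(3))
im=[cv2.imread(f'pics/{n}0.png') for n in('top','scene')]
cv2.imwrite('pics/top0b.png',cv2.resize(im[0],(800,600),interpolation=cv2.INTER_CUBIC))
E
```

```text
pics
{'time_s': 0.0, 'q': [1.03, 0.182, 1.608, 0.0, 1.354, -0.206], 'dq': [-0.001, 0.001, 0.0, 0.001, 0.0, 0.001], 'joint_efforts': [0.0, -44.486, -35.134, -0.0, 0.009, -0.0], 'eef_pos': [0.189, 0.543, 0.404], 'eef_rot': [-0.0, 0.167, 0.986, -0.001], 'wrist_force': [-0.612, 0.183, -0.725], 'torque': [0.025, 0.019, -0.018], 'grasp_force': 0.0, 'opening': 1.003}
top [ 0.271 -0.011  1.287] 459.8830783890792
top tin 0.69 [235. 135.] [0.635 0.058 0.05 ]
top carton 0.9 [205. 128.] [0.653 0.143 0.05 ]
top case 0.72 [235. 135.] [0.635 0.058 0.05 ]
top case 0.58 [264. 132.] [ 0.645 -0.022  0.05 ]
top case 0.29 [187. 126.] [0.658 0.193 0.05 ]
top organiser 0.94 [152. 276.] [0.244 0.266 0.05 ]
top organiser 0.77 [201. 246.] [0.326 0.14  0.05 ]
top organiser 0.46 [290. 144.] [ 0.612 -0.095  0.05 ]
top tape_roll 0.71 [182. 117.] [0.684 0.209 0.05 ]
top salve_jar 0.62 [291. 144.] [ 0.611 -0.097  0.05 ]
top torch 0.64 [399. 187.] [ 0.497 -0.393  0.05 ]
top torch 0.3 [290. 144.] [ 0.613 -0.094  0.05 ]
top mug 0.68 [104. 141.] [0.611 0.422 0.05 ]
top mug 0.68 [389. 142.] [ 0.623 -0.37   0.05 ]
top bo
[... 208 characters left out ...]
 -0.057  0.946] 387.40110307234073
scene tin 0.73 [290. 248.] [0.651 0.063 0.05 ]
scene carton 0.64 [317. 245.] [0.646 0.134 0.05 ]
scene carton 0.64 [279. 226.] [0.587 0.04  0.05 ]
scene case 0.59 [260. 243.] [ 0.635 -0.013  0.05 ]
scene organiser 0.97 [294. 207.] [0.527 0.086 0.05 ]
scene organiser 0.9 [341. 135.] [0.263 0.261 0.05 ]
scene tape_roll 0.71 [344. 256.] [0.679 0.198 0.05 ]
scene salve_jar 0.77 [231. 243.] [ 0.633 -0.088  0.05 ]
scene torch 0.83 [120. 200.] [ 0.489 -0.394  0.05 ]
scene mug 0.98 [419. 233.] [0.619 0.409 0.05 ]
scene bottle 0.8 [120. 240.] [ 0.615 -0.375  0.05 ]
scene bottle 0.46 [277. 227.] [0.59  0.035 0.05 ]
scene magnifier 0.92 [395. 191.] [0.482 0.38  0.05 ]
```

View pics/top0b.png

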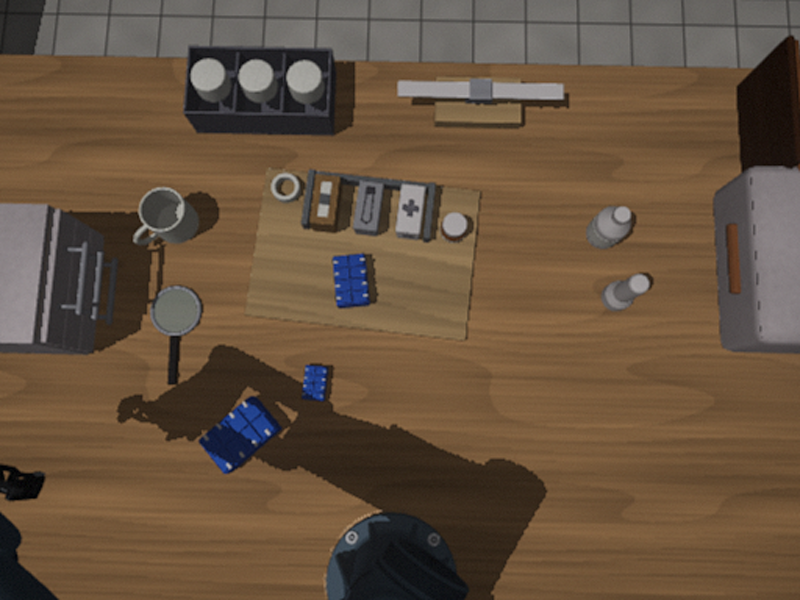

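```bash
cat >> h.py <<'E'
def delta(xy,ztip,yaw,reach=.173):
    """tool pointing down, tool y axis at heading `yaw` (world, mod pi); tip at xy,ztip. prints shift mm/turn rad from measured pose"""
    o=ctrl.get_obs(); A=q2R(o['eef_rot'])
    best=None
    for k in (0,np.pi):
        y=np.array([np.cos(yaw+k),np.sin(yaw+k),0]); z=np.array([0,0,-1.]); x=np.cross(y,z)
        rv=R.from_matrix(A.T@np.c_[x,y,z]).as_rotvec()
        if best is None or np.linalg.norm(rv)<np.linalg.norm(best): best=rv
    p=np.array([xy[0],xy[1],ztip+reach]); s=A.T@(p-o['eef_pos'])*1000
    print('d',s.round(1),best.round(3),'dist',np.linalg.norm(s).round(),'rows',max(np.linalg.norm(s)/41.7,np.linalg.norm(best)/.125).round(1),'q6',round(o['q'][5],2),'t',o['time_s'])
E
python3 - <<'E'
from h import *
c=[pix2w('top',np.array(p)*.64,.01)[:2] for p in [(247,316),(467,339),(480,190),(267,168)]]
for p in c: print(p.round(4))
a=c[0]+c[3]-c[1]-c[2]; print('leftdir yaw',np.arctan2(a[1],a[0])-np.pi/2, np.linalg.norm(c[0]-c[1]),np.linalg.norm(c[0]-c[3]))
yaw=np.arctan2(*( (c[3]-c[0]+c[2]-c[1])[::-1])); print('yaw',yaw)
ex=np.array([np.cos(yaw),np.sin(yaw)]); ctr=np.mean(c,0); org=ctr+ex*.075; print('org',org)
print('organiser',pix2w('top',np.array((351,280))*.64,.05))
p=ctrl.camera_params('wrist');print(np.round(p['tool_from_camera'],3),np.array(p['mtx'])[0,0])
delta(org-ex*.12,.25,yaw+np.pi/2)
E
```

```text
[0.446  0.2703]
[ 0.4138 -0.1249]
[ 0.6909 -0.1469]
[0.7249 0.2497]
leftdir yaw -0.0833998003203511 0.39653282304748433 0.27967540435585614
yaw -0.0764348242421419
org [0.64367506 0.0563132 ]
organiser [0.50844743 0.08263407 0.05      ]
[[-0.001 -0.957 -0.29   0.072]
 [ 1.    -0.001 -0.     0.001]
 [-0.    -0.29   0.957  0.03 ]
 [ 0.     0.     0.     1.   ]] 274.76135894796494
d [-473.4 -341.   -18.3] [ 0.    -0.    -0.258] dist 584.0 rows 14.0 q6 -0.21 t 1.1
```

```bash
for i in 1; do
python3 -m pendant '[[[1,-32,-23,-4,0,0,0],[1,-64,-46,-7,0,0,0],[1,-96,-69,-10,0,0,0],[1,-128,-92,-14,0,0,0],[1,-158,-114,-18,0,0,0]]]'
python3 -m pendant '[[[1,-32,-23,0,0,0,0],[1,-64,-46,0,0,0,0],[1,-96,-69,0,0,0,0],[1,-128,-92,0,0,0,0],[1,-158,-114,0,0,0,0]]]'
python3 -m pendant '[[[1,-32,-23,0,0,0,-0.05],[1,-64,-46,0,0,0,-0.1],[1,-96,-69,0,0,0,-0.16],[1,-128,-92,0,0,0,-0.2],[1,-158,-114,0,0,0,-0.258]]]'
python3 -m pendant '[[[0,0,0,0,0,0,0],[0,0,0,0,0,0,0],[0,0,0,0,0,0,0]]]'
done
python3 - <<'E'
from h import *
im,o=snap('wrist','w1'); im=cv2.imread('pics/w1.png')
cv2.imwrite('pics/w1b.png',cv2.resize(im,(800,600),interpolation=cv2.INTER_CUBIC))
for t in 'tin carton case organiser'.split():
    for b in ctrl.boxes_of('wrist',t)[:3]:
        uv=np.array(b['point'])*[512,384]; print(t,round(b['confidence'],2),uv.round(),pix2w('wrist',uv,.05,o).round(3))
import pickle; pickle.dump(o,open('o1.pkl','wb'))
E
```

```text
time_s: 1.52
eef_pos: [0.3013, 0.3819, 0.4229]
eef_rot: [0.0, 0.166, 0.986, 0.0]
wrist_force: [1.2, 0.3, 0.0]
opening: 1.0
grasp_force: 0.0
time_s: 1.93
eef_pos: [0.4132, 0.222, 0.4231]
eef_rot: [0.0, 0.167, 0.986, 0.0]
wrist_force: [-0.5, 0.8, 0.5]
opening: 1.001
grasp_force: 0.0
time_s: 2.35
eef_pos: [0.5251, 0.0622, 0.4229]
eef_rot: [0.0, 0.038, 0.999, -0.0]
wrist_force: [0.7, 0.7, 0.2]
opening: 0.998
grasp_force: 0.0
time_s: 2.6
eef_pos: [0.524, 0.0645, 0.4224]
eef_rot: [-0.0, 0.039, 0.999, 0.0]
wrist_force: [0.1, 0.0, 0.4]
opening: 0.604
grasp_force: 0.0
tin 0.9 [255. 252.] [0.64  0.058 0.05 ]
carton 0.96 [299. 232.] [0.615 0.121 0.05 ]
case 0.64 [210. 238.] [ 0.615 -0.002  0.05 ]
case 0.46 [255. 249.] [0.636 0.059 0.05 ]
organiser 0.84 [267. 158.] [0.511 0.083 0.05 ]
organiser 0.76 [304.  15.] [0.358 0.133 0.05 ]
```

View pics/w1b.png

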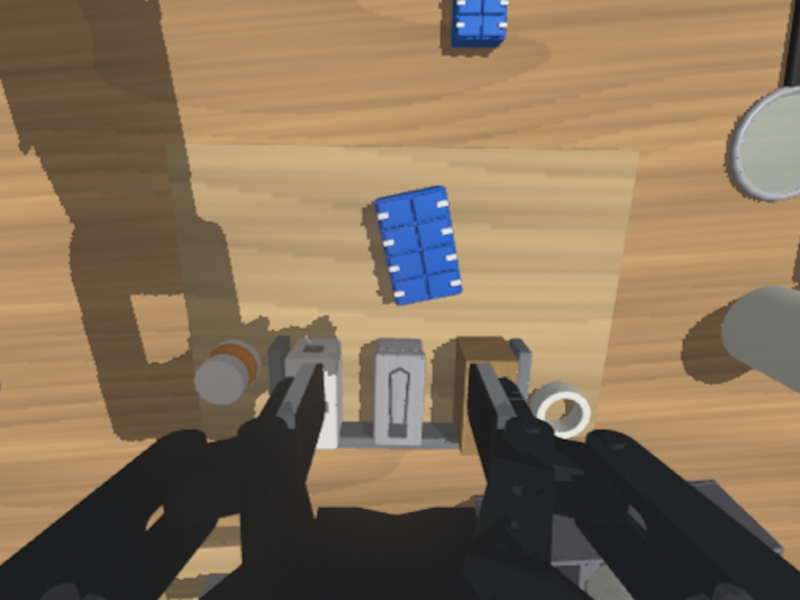

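```bash
cat >> h.py <<'E'
import pickle
def W(p,z,o,s=.64): return pix2w('wrist',np.array(p)*s,z,o)[:2]
E
python3 - <<'E'
from h import *
o=pickle.load(open('o1.pkl','rb'))
b=[W((193,144),.01,o),W((638,151),.01,o)]; d=b[1]-b[0]
yaw=np.arctan2(d[1],d[0])-np.pi/2; print('yaw near edge',yaw,np.linalg.norm(d))
ex=np.array([np.cos(yaw),np.sin(yaw)]);ey=np.array([-ex[1],ex[0]])
org=np.mean(b,0)+.215*ex; print('org',org)
f=lambda p,z:(lambda v:np.round([v@ex*1e3,v@ey*1e3],1))(W(p,z,o)-org)
for p in [(376,353),(424,353),(422,444),(376,442)]: print('tin',f(p,.056))
for p in [(340,355),(340,447)]: print('case',f(p,.062))
for p in [(458,352),(458,450)]: print('carton',f(p,.068))
for p in [(357,423),(440,426)]: print('back top',f(p,.04))
print('cheeks', f((289,340),.046),f((511,340),.046))
g=[W(p,.05,o) for p in [(375,202),(444,186),(463,292),(398,304)]]
for p in [(375,202),(444,186),(463,292),(398,304)]: print('org',f(p,.05),W(p,.05,o))
v=g[2]+g[3]-g[0]-g[1]; print('organiser yaw',np.arctan2(v[1],v[0]),np.mean(g,0),np.linalg.norm(v)/2, np.linalg.norm(g[0]-g[1]))
E
```

```text
yaw near edge -0.09391356379498661 0.3732388328225959
org [0.64783465 0.06894256]
tin [-47.9 -31.3]
tin [-48.5   9.4]
tin [41.  10.6]
tin [ 39.5 -31.1]
case [-48.3 -61. ]
case [ 41. -63.]
carton [-55.   36.2]
carton [38.2 41.5]
back top [ 30.3 -49.6]
back top [32.4 28.2]
cheeks [ -54.6 -107. ] [-57.5  85. ]
org [-172.5  -32.5] [0.47304798 0.05273691]
org [-185.3   20.5] [0.4652788  0.10677687]
org [-101.    40.3] [0.55107759 0.11849375]
org [-89.8 -13.3] [0.55717121 0.06414724]
organiser yaw 0.13527358793741323 [0.5116439  0.08553869] 0.08574433194133514 0.0545955819710236
```

```bash
python3 - <<'E'
from h import *
delta((.639,.023),.11,-.082+.001)
delta((.639,.023),.11,-.082+np.pi/2)
print(ctrl.get_obs()['q'])
E
```

```text
d [-118.1  -33.8  139.9] [-0.     0.    -1.565] dist 186.0 rows 12.5 q6 -1.6 t 2.85
d [-118.1  -33.8  139.9] [0.    0.    0.007] dist 186.0 rows 4.5 q6 -1.6 t 2.85
[-1.00679696e-01  5.90322174e-02  1.70454666e+00  9.46188703e-05
  1.37783381e+00 -1.59640764e+00]
```

```bash

python3 -m pendant '[[[0,-40,-11,0,0,0,0.12],[0,-80,-22,0,0,0,0.24],[0,-118,-34,0,0,0,0.36],[0,-118,-34,0,0,0,0.48],[0,-118,-34,0,0,0,0.6]]]'
python3 -m pendant '[[[0,0,0,20,0,0,0.12],[0,0,0,40,0,0,0.24],[0,0,0,60,0,0,0.36],[0,0,0,80,0,0,0.48],[0,0,0,100,0,0,0.6]]]'
python3 -m pendant '[[[0,0,0,10,0,0,0.12],[0,0,0,20,0,0,0.24],[0,0,0,30,0,0,0.37],[0,0,0,40,0,0,0.37],[0,0,0,40,0,0,0.37]]]'
python3 - <<'E'
from h import *
im,o=snap('wrist','w2'); im=cv2.imread('pics/w2.png')
cv2.imwrite('pics/w2b.png',cv2.resize(im,(800,600),interpolation=cv2.INTER_CUBIC))
pickle.dump(o,open('o2.pkl','wb'))
delta((.639,.023),.11,-.082)
# predicted tip position and gap pixel
print(w2pix('wrist',np.array([*(np.array(o['eef_pos'])+q2R(o['eef_rot'])[:,2]*.173)]),o)/.64)
E
```

```text
time_s: 3.27
eef_pos: [0.6407, 0.0211, 0.4208]
eef_rot: [-0.001, 0.335, 0.942, -0.0]
wrist_force: [-1.0, 1.7, -0.4]
opening: 0.003
grasp_force: 0.0
time_s: 3.68
eef_pos: [0.639, 0.0224, 0.322]
eef_rot: [0.0, 0.598, 0.802, 0.0]
wrist_force: [-0.2, 0.4, 1.3]
opening: 0.002
grasp_force: 0.0
time_s: 4.1
eef_pos: [0.6383, 0.0222, 0.2803]
eef_rot: [-0.001, 0.732, 0.681, -0.001]
wrist_force: [-0.0, 0.5, -0.0]
opening: 0.0
grasp_force: 0.0
d [ 1.   0.2 -1.5] [-0.002 -0.     0.011] dist 2.0 rows 0.1 q6 -0.08 t 4.15
[[390.8364463 381.8780788]]
```

View pics/w2b.png

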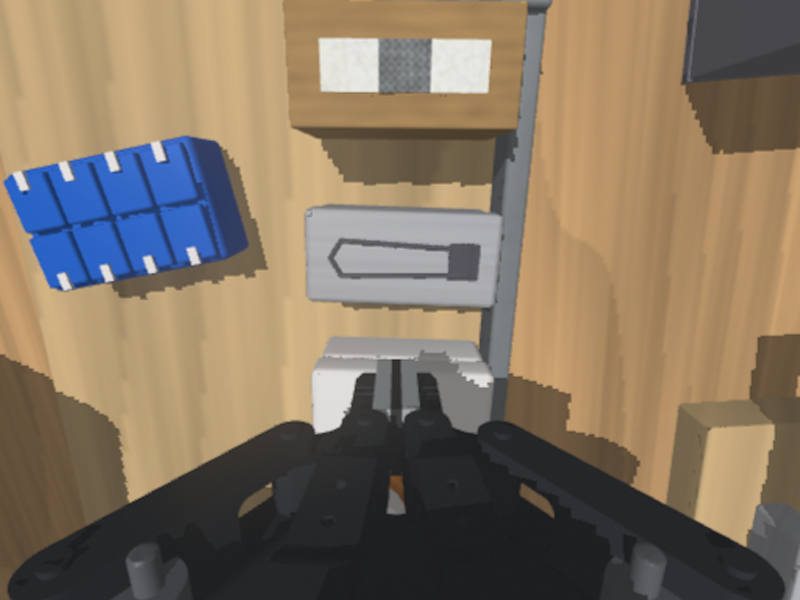

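```bash
python3 - <<'E'
from h import *
o=pickle.load(open('o2.pkl','rb'))
yaw=-.082
for nm,pts,z in [('tin R',[(308,300),(495,306)],.056),('tin L',[(306,206),(500,214)],.056),('case L top',[(315,360),(492,364)],.062),('case L bot',[(333,338),(478,342)],.01),('carton R',[(292,126),(517,131)],.068),('backtop',[(507,180),(493,330)],.04)]:
    w=[W(p,z,o) for p in pts]; d=w[1]-w[0]; print(nm,w[0].round(4),w[1].round(4),'ang',np.arctan2(d[1],d[0]).round(3),'len',np.linalg.norm(d).round(4))
g=[W(p,.05,o) for p in [(8,180),(190,137),(220,250),(60,290)]]
v=g[1]-g[0]; print('orgn',np.array(g).round(4),np.arctan2(v[1],v[0]))
E
```

```text
tin R [0.5993 0.0413] [0.6871 0.032 ] ang -0.106 len 0.0883
tin L [0.6041 0.0844] [0.6896 0.0747] ang -0.113 len 0.086
case L top [0.6001 0.0131] [0.6842 0.005 ] ang -0.096 len 0.0845
case L bot [0.6002 0.0038] [ 0.6867 -0.005 ] ang -0.101 len 0.087
carton R [0.6052 0.1161] [0.6936 0.1078] ang -0.094 len 0.0888
backtop [0.6965 0.0885] [0.6894 0.0137] ang -1.666 len 0.0751
orgn [[0.4708 0.1051]
 [0.5562 0.117 ]
 [0.5598 0.0669]
 [0.4789 0.0533]] 0.13818397153481393
```

```bash
python3 - <<'E'
from h import *
delta((.644,.0217),.025,-.095)
E
```

```text
d [ 0.   5.5 83.5] [-0.002 -0.     0.024] dist 84.0 rows 2.0 q6 -0.08 t 4.15
```

```bash

python3 -m pendant '[[[0,0,5.5,20,0,0,0.024],[0,0,5.5,35,0,0,0.024],[0,0,5.5,50,0,0,0.024],[0,0,5.5,50,0,0,0.024]]]'
python3 -m pendant '[[[0,0,0,8,0,0,0],[0,0,0,16,0,0,0],[0,0,0,24,0,0,0],[0,0,0,33,0,0,0],[0,0,0,33,0,0,0]]]'
python3 -c "
from h import *
delta((.644,.0217),.025,-.095)"
```

```text
time_s: 4.48
eef_pos: [0.6437, 0.0213, 0.2302]
eef_rot: [-0.002, 0.741, 0.672, -0.001]
wrist_force: [-0.6, 0.9, -0.7]
opening: -0.001
grasp_force: 0.0
time_s: 4.9
eef_pos: [0.6439, 0.0211, 0.1977]
eef_rot: [-0.001, 0.741, 0.671, -0.001]
wrist_force: [-0.6, 0.0, -0.8]
opening: -0.001
grasp_force: 0.0
d [ 0.6 -0.  -0.3] [-0.003 -0.    -0.005] dist 1.0 rows 0.0 q6 -0.05 t 4.9
```

```bash

python3 -m pendant '[[[0,4,0,0,0,0,0],[0,8,0,0,0,0,0],[0,12,0,0,0,0,0],[0,16,0,0,0,0,0],[0,20,0,0,0,0,0]]]'
python3 -m pendant '[[[0,3,0,0,0,0,0],[0,6,0,0,0,0,0],[0,9,0,0,0,0,0],[0,12,0,0,0,0,0],[0,13,0,0,0,0,0]]]'
python3 -m pendant '[[[0,-10,0,0,0,0,0],[0,-20,0,0,0,0,0],[0,-30,0,0,0,0,0],[0,-36,0,0,0,0,0],[0,-38,0,0,0,0,0]]]'
python3 -m pendant '[[[0,-1,0,0,0,0,0],[0,-2,0,0,0,0,0],[0,-3,0,0,0,0,0],[0,-3,0,0,0,0,0]]]'
```

```text
time_s: 5.32
eef_pos: [0.647, 0.0414, 0.2001]
eef_rot: [0.0, 0.741, 0.671, 0.0]
wrist_force: [0.1, -0.9, -0.1]
opening: -0.0
grasp_force: 0.6
time_s: 5.73
eef_pos: [0.6481, 0.0543, 0.1998]
eef_rot: [0.0, 0.741, 0.671, 0.0]
wrist_force: [-0.1, -1.2, 1.8]
opening: 0.003
grasp_force: 0.7
time_s: 6.15
eef_pos: [0.6441, 0.0141, 0.1996]
eef_rot: [-0.0, 0.742, 0.67, -0.0]
wrist_force: [0.3, -0.3, -0.7]
opening: -0.003
grasp_force: 0.3
time_s: 6.48
eef_pos: [0.6439, 0.0131, 0.1997]
eef_rot: [-0.0, 0.741, 0.671, -0.0]
wrist_force: [0.2, -1.3, -0.9]
opening: -0.002
grasp_force: 0.0
```

```bash

python3 -m pendant '[[[0,-1,0,0,0,0,0],[0,-2,0,0,0,0,0],[0,-3,0,0,0,0,0],[0,-3,0,0,0,0,0]]]'
python3 -m pendant '[[[0,-1,0,0,0,0,0],[0,-2,0,0,0,0,0],[0,-2,0,0,0,0,0]]]'
```

```text
time_s: 6.82
eef_pos: [0.6436, 0.01, 0.1997]
eef_rot: [0.0, 0.742, 0.671, -0.0]
wrist_force: [-0.4, -0.1, -0.4]
opening: 0.005
grasp_force: 0.2
time_s: 7.07
eef_pos: [0.6434, 0.0086, 0.1997]
eef_rot: [-0.001, 0.742, 0.671, 0.0]
wrist_force: [-0.1, 4.6, 0.5]
opening: -0.002
grasp_force: 2.3
```

```bash

python3 -m pendant '[[[0,-1,0,0,0,0,0],[0,-1,0,0,0,0,0],[0,4,0,0,0,0,0],[0,8,0,0,0,0,0]]]'
python3 -m pendant '[[[0,0,0,-30,0,0,0],[0,0,0,-60,0,0,-0.1],[0,0,0,-90,0,0,-0.2],[0,0,0,-120,0,0,-0.32],[0,0,0,-150,0,0,-0.44]]]'
python3 -m pendant '[[[1,0,0,-20,0,0,-0.12],[1,0,0,-20,0,0,-0.24],[1,0,0,-20,0,0,-0.36],[1,0,0,-20,0,0,-0.48],[1,0,0,-20,0,0,-0.6]]]'
python3 -m pendant '[[[1,0,0,0,0,0,-0.12],[1,0,0,0,0,0,-0.24],[1,0,0,0,0,0,-0.36],[1,0,0,0,0,0,-0.48],[1,0,0,0,0,0,-0.6]]]'
python3 - <<'E'
from h import *
c=np.array([.5125,.0855]); u=np.array([np.cos(.137),np.sin(.137)])
delta(c-.033*u,.20,.137+np.pi/2)
E
```

```text
time_s: 7.4
eef_pos: [0.6443, 0.016, 0.1998]
eef_rot: [0.0, 0.742, 0.671, -0.0]
wrist_force: [0.4, -1.0, 0.9]
opening: 0.0
grasp_force: 0.0
time_s: 7.82
eef_pos: [0.6441, 0.0159, 0.3512]
eef_rot: [0.0, 0.575, 0.818, -0.0]
wrist_force: [0.4, -0.5, 0.1]
opening: 0.003
grasp_force: 0.0
time_s: 8.23
eef_pos: [0.6442, 0.0158, 0.37]
eef_rot: [0.0, 0.307, 0.952, -0.0]
wrist_force: [-0.4, 0.6, -0.5]
opening: 0.704
grasp_force: 0.0
time_s: 8.65
eef_pos: [0.6443, 0.0158, 0.3697]
eef_rot: [-0.0, 0.013, 1.0, -0.0]
wrist_force: [-0.2, -0.1, -0.9]
opening: 1.0
grasp_force: 0.0
d [166.   61.   -3.4] [-0.001 -0.    -0.162] dist 177.0 rows 4.2 q6 -1.7 t 8.65
```

```bash

python3 -m pendant '[[[1,35,13,0,0,0,-0.05],[1,70,26,0,0,0,-0.1],[1,105,39,0,0,0,-0.162],[1,140,52,0,0,0,-0.162],[1,166,61,0,0,0,-0.162]]]'
python3 -m pendant '[[[1,0,0,0,0,0,0]]]'
python3 - <<'E'
from h import *
im,o=snap('wrist','w3'); im=cv2.imread('pics/w3.png')
cv2.imwrite('pics/w3b.png',cv2.resize(im,(800,600),interpolation=cv2.INTER_CUBIC))
pickle.dump(o,open('o3.pkl','wb'))
E
```

```text
time_s: 9.07
eef_pos: [0.4777, 0.0829, 0.3692]
eef_rot: [-0.001, -0.066, 0.998, -0.0]
wrist_force: [0.6, 0.5, -0.0]
opening: 1.002
grasp_force: 0.0
time_s: 9.15
eef_pos: [0.4761, 0.0838, 0.369]
eef_rot: [-0.002, -0.067, 0.998, 0.0]
wrist_force: [1.0, -0.3, -0.4]
opening: 0.998
grasp_force: 0.0
```

View pics/w3b.png

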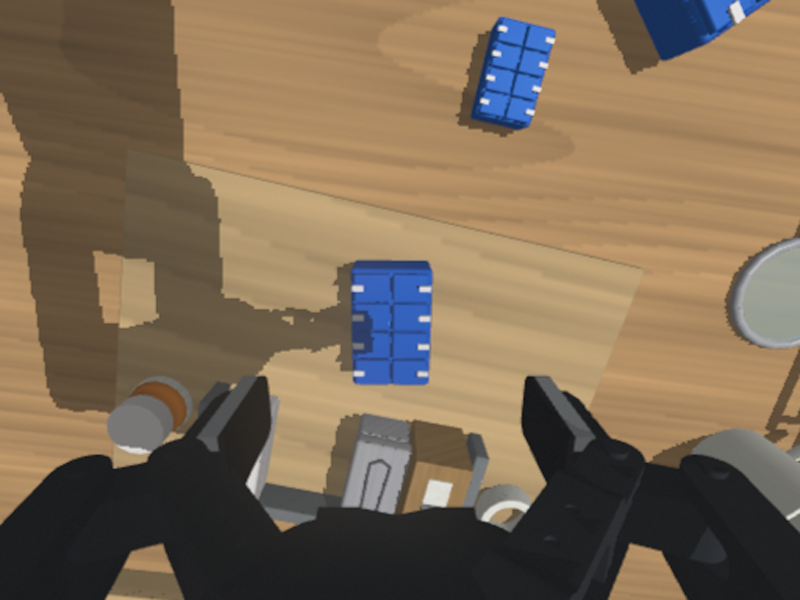

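```bash
python3 - <<'E'
from h import *
o=pickle.load(open('o3.pkl','rb'))
g=np.array([W(p,.05,o) for p in [(353,272),(432,272),(430,384),(352,384)]]); c=g.mean(0)
v=g[2]+g[3]-g[0]-g[1]; a=np.arctan2(v[1],v[0]); print(g.round(4),c,a,np.linalg.norm(v)/2,np.linalg.norm(g[0]-g[1]))
u=np.array([np.cos(a),np.sin(a)]); print(c-.033*u)
delta(c-.033*u,.016,a+np.pi/2)
for p,z in [((362,430),.056),((344,512),.056),((411,430),.056),((278,400),.062),((262,482),.062)]: print(W(p,z,o))
E
```

```text
[[0.473  0.0537]
 [0.4658 0.1076]
 [0.5502 0.1194]
 [0.5579 0.0618]] [0.51171815 0.08564029] 0.11714625855710344 0.0852568472806254 0.05432020286773666
[0.47894433 0.0817833 ]
d [ -0.5  -1.1 180.7] [-0.    -0.     0.016] dist 181.0 rows 4.3 q6 -1.78 t 9.2
[0.5919408  0.07354025]
[0.66905077 0.06747562]
[0.58706681 0.11019189]
[0.57128918 0.01071071]
[0.64366965 0.00234203]
```

```bash

python3 -m pendant '[[[1,0,-1,40,0,0,0.01],[1,0,-1,80,0,0,0.01],[1,0,-1,115,0,0,0.01],[1,0,-1,140,0,0,0.01],[1,0,-1,150,0,0,0.01]]]'
python3 -m pendant '[[[1,0,0,10,0,0,0],[1,0,0,20,0,0,0],[1,0,0,28,0,0,0],[1,0,0,31,0,0,0]]]'
python3 -m pendant '[[[0,0,0,0,0,0,0],[0,0,0,0,0,0,0],[0,0,0,0,0,0,0],[0,0,0,0,0,0,0],[0,0,0,0,0,0,0]]]'
python3 - <<'E'
from h import *
im,o=snap('wrist','w4'); im=cv2.imread('pics/w4.png')
cv2.imwrite('pics/w4b.png',cv2.resize(im,(800,600),interpolation=cv2.INTER_CUBIC))
pickle.dump(o,open('o4.pkl','wb')); print(o['opening'],o['grasp_force'],o['wrist_force'])
G=np.array([.643,.0315]);ex=np.array([np.cos(-.095),np.sin(-.095)])
# grasp point positions: align with gap line, far end (78mm ahead of fingers) before row front (x=-50)
for d in (-.145,-.060): print(G+ex*d); delta(G+ex*d,.018,-.095+np.pi/2)
E
```

```text
time_s: 9.62
eef_pos: [0.4796, 0.0806, 0.2161]
eef_rot: [-0.003, -0.06, 0.998, 0.0]
wrist_force: [-1.3, -0.7, -0.1]
opening: 0.997
grasp_force: 0.0
time_s: 9.95
eef_pos: [0.4808, 0.0809, 0.1885]
eef_rot: [0.0, -0.061, 0.998, -0.0]
wrist_force: [-0.1, 0.6, -0.1]
opening: 1.0
grasp_force: 0.0
time_s: 10.37
eef_pos: [0.4809, 0.0811, 0.1897]
eef_rot: [0.001, -0.061, 0.998, -0.0]
wrist_force: [-1.0, 1.2, 5.9]
opening: 0.666
grasp_force: 64.9
0.666422238192938 64.91651773452759 [-1.01448802  1.18328579  5.86215755]
[0.49865382 0.04525429]
d [-13.2 -37.7  -1.2] [-0.     0.002  0.216] dist 40.0 rows 1.7 q6 -1.77 t 10.4167
[0.58327055 0.03719143]
d [-96.3 -56.   -1.1] [-0.     0.002  0.216] dist 111.0 rows 2.7 q6 -1.77 t 10.4167
```

View pics/w4b.png

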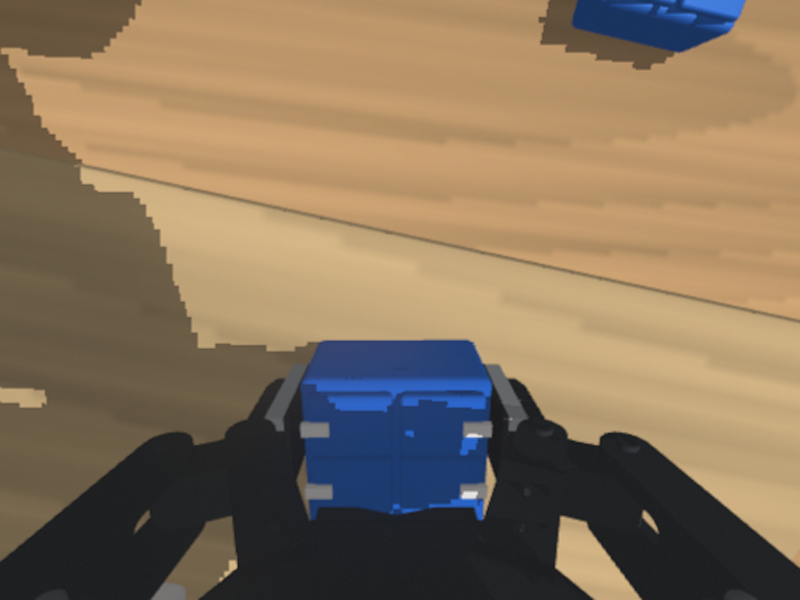

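```bash

python3 -m pendant '[[[0,0,0,-2,0,0,0],[0,-3,-12,-2,0,0,0.07],[0,-7,-25,-2,0,0,0.15],[0,-13,-38,-2,0,0,0.216],[0,-13,-38,-2,0,0,0.216]]]'
python3 - <<'E'
from h import *
G=np.array([.643,.0315]);ex=np.array([np.cos(-.095),np.sin(-.095)])
im,o=snap('top','t5'); print(o['wrist_force'])
cv2.imwrite('pics/t5b.png',cv2.resize(cv2.imread('pics/t5.png')[90:230,150:330],(720,560),interpolation=cv2.INTER_CUBIC))
delta(G+ex*-.145,.018,-.095+np.pi/2)
delta(G+ex*-.062,.018,-.095+np.pi/2)
E
```

```text
time_s: 10.83
eef_pos: [0.4989, 0.0434, 0.191]
eef_rot: [0.001, 0.049, 0.999, -0.0]
wrist_force: [0.2, 0.4, -1.7]
opening: 0.672
grasp_force: 64.4
[ 0.21656463  0.44252188 -1.68254546]
d [-0.4  1.1 -0.3] [-0.     0.    -0.001] dist 1.0 rows 0.0 q6 -1.62 t 10.8833
d [-83.4   1.2  -0.2] [-0.     0.    -0.001] dist 83.0 rows 2.0 q6 -1.62 t 10.8833
```

View pics/t5b.png

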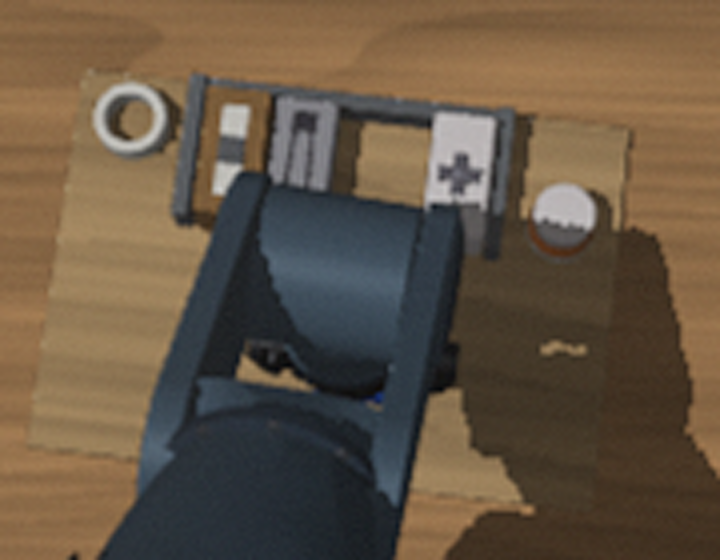

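```bash
python3 - <<'E'
from h import *
G=np.array([.643,.0315]);ex=np.array([np.cos(-.095),np.sin(-.095)]);ey=np.array([-ex[1],ex[0]])
for p,z in [((337,110),.056),((332,190),.056),((434,110),.062),((425,205),.062),((205,180),.046),((492,180),.046)]:
    w=pix2w('top',(150+p[0]/4,90+p[1]/4),z)[:2]-G; print(p,(w@ex*1e3).round(1),(w@ey*1e3).round(1))
E
```

```text
(337, 110) 37.2 33.7
(332, 190) -20.5 29.8
(434, 110) 43.1 -33.8
(425, 205) -25.3 -35.6
(205, 180) -20.9 119.9
(492, 180) 2.5 -79.4
```

```bash

python3 -m pendant '[[[0,-10,0,0,0,0,0],[0,-20,0,0,0,0,0],[0,-30,0,0,0,0,0],[0,-38,0,0,0,0,0],[0,-44,0,0,0,0,0]]]'
python3 -m pendant '[[[0,-10,0,0,0,0,0],[0,-20,0,0,0,0,0],[0,-30,0,0,0,0,0],[0,-39,0,0,0,0,0],[0,-39,0,0,0,0,0]]]'
```

```text
time_s: 11.3
eef_pos: [0.5424, 0.0412, 0.1906]
eef_rot: [-0.0, 0.047, 0.999, 0.0]
wrist_force: [-0.2, 0.2, -2.3]
opening: 0.672
grasp_force: 64.5
time_s: 11.72
eef_pos: [0.582, 0.037, 0.1909]
eef_rot: [0.001, 0.047, 0.999, -0.0]
wrist_force: [-0.6, -0.4, -1.4]
opening: 0.665
grasp_force: 64.4
```

```bash

python3 -m pendant '[[[0.9,0,0,1,0,0,0],[0.9,0,0,1,0,0,0],[0.9,0,0,1,0,0,0],[0.9,0,0,0,0,0,0]]]'
python3 -m pendant '[[[0.9,15,0,0,0,0,0],[0.9,30,0,0,0,0,0],[0.9,42,0,0,0,0,0],[0.2,42,0,0,0,0,0],[0.2,42,0,0,0,0,0]]]'
python3 -m pendant '[[[0.2,0,0,0,0,0,0],[0.2,0,0,0,0,0,0],[0.2,0,0,0,0,0,0],[0.2,-7,0,0,0,0,0],[0.2,-14,0,0,0,0,0]]]'
python3 -m pendant '[[[0.2,-5,0,0,0,0,0],[0.2,-10,0,0,0,0,0],[0.2,-15,0,0,0,0,0],[0.2,-20,0,0,0,0,0],[0.2,-23,0,0,0,0,0]]]'
python3 - <<'E'
from h import *
im,o=snap('wrist','w6')
cv2.imwrite('pics/w6b.png',cv2.resize(cv2.imread('pics/w6.png'),(800,600),interpolation=cv2.INTER_CUBIC))
pickle.dump(o,open('o6.pkl','wb'))
E
```

```text
time_s: 12.05
eef_pos: [0.58, 0.0372, 0.1906]
eef_rot: [-0.0, 0.047, 0.999, 0.0]
wrist_force: [-0.6, 0.3, -0.4]
opening: 0.905
grasp_force: 0.0
time_s: 12.47
eef_pos: [0.5385, 0.0411, 0.191]
eef_rot: [0.0, 0.047, 0.999, -0.0]
wrist_force: [0.8, -0.1, -0.1]
opening: 0.639
grasp_force: 0.0
time_s: 12.88
eef_pos: [0.5533, 0.0396, 0.1907]
eef_rot: [0.0, 0.047, 0.999, -0.0]
wrist_force: [0.1, -0.3, -0.5]
opening: 0.198
grasp_force: 0.0
time_s: 13.3
eef_pos: [0.5762, 0.0374, 0.1907]
eef_rot: [0.0, 0.047, 0.999, -0.0]
wrist_force: [-1.9, 0.3, 1.2]
opening: 0.201
grasp_force: 0.6
```

View pics/w6b.png

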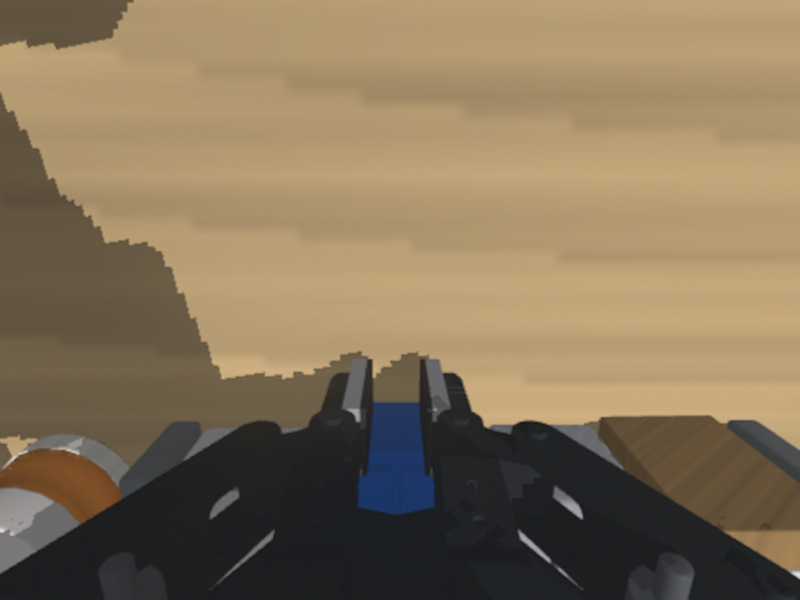

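```bash

python3 -m pendant '[[[0.2,-3,0,0,0,0,0],[0.2,-6,0,0,0,0,0],[0.2,-8,0,0,0,0,0],[0.2,-9,0,0,0,0,0]]]'
python3 -m pendant '[[[0.2,-1,0,0,0,0,0],[0.2,-2,0,0,0,0,0],[0.2,-3,0,0,0,0,0],[0.2,-3,0,0,0,0,0]]]'
```

```text
time_s: 13.68
eef_pos: [0.5847, 0.0367, 0.1907]
eef_rot: [0.0, 0.047, 0.999, -0.0]
wrist_force: [-1.3, 0.9, 0.6]
opening: 0.198
grasp_force: 0.6
time_s: 14.02
eef_pos: [0.5871, 0.0364, 0.1907]
eef_rot: [-0.001, 0.047, 0.999, -0.0]
wrist_force: [-4.1, -0.0, 4.6]
opening: 0.197
grasp_force: 2.1
```

```bash

python3 -m pendant '[[[0.2,-1,0,0,0,0,0],[0.2,-1.5,0,0,0,0,0],[0.2,-1.5,0,0,0,0,0]]]'
python3 -m pendant '[[[0.2,-1,0,0,0,0,0],[0.2,-1,0,0,0,0,0]]]'
```

```text
time_s: 14.27
eef_pos: [0.5877, 0.0364, 0.1907]
eef_rot: [-0.002, 0.047, 0.999, -0.0]
wrist_force: [-11.4, 0.3, 9.8]
opening: 0.203
grasp_force: 5.3
time_s: 14.43
eef_pos: [0.588, 0.0364, 0.1906]
eef_rot: [-0.004, 0.047, 0.999, -0.0]
wrist_force: [-15.2, 0.3, 14.4]
opening: 0.201
grasp_force: 7.9
```

```bash

python3 -m pendant '[[[0.2,10,0,0,0,0,0],[0.2,30,0,0,0,0,0],[0.2,60,0,-10,0,0,0],[0.2,90,0,-40,0,0,0],[0.2,110,0,-75,0,0,0]]]'
python3 -m pendant '[[[0.2,20,0,-35,0,0,0],[0.2,20,0,-70,0,0,0],[0.2,20,0,-100,0,0,0],[0.2,20,0,-100,0,0,0]]]'
python3 - <<'E'
from h import *
im,o=snap('wrist','w7')
a=cv2.resize(cv2.imread('pics/w7.png'),(800,600),interpolation=cv2.INTER_CUBIC)
snap('top','t7'); b=cv2.resize(cv2.imread('pics/t7.png')[95:195,170:310],(560,400),interpolation=cv2.INTER_CUBIC)
cv2.imwrite('pics/w7b.png',np.vstack([cv2.copyMakeBorder(a[290:490],0,0,0,0,0),cv2.copyMakeBorder(b,0,0,0,240,0)])); pickle.dump(o,open('o7.pkl','wb'))
E
```

```text
time_s: 14.85
eef_pos: [0.4771, 0.047, 0.2636]
eef_rot: [-0.003, 0.047, 0.999, 0.0]
wrist_force: [0.5, 0.4, 0.2]
opening: 0.198
grasp_force: 0.0
time_s: 15.18
eef_pos: [0.4625, 0.0483, 0.3729]
eef_rot: [0.007, 0.047, 0.999, -0.001]
wrist_force: [0.7, -0.0, 0.3]
opening: 0.199
grasp_force: 0.0
```

View pics/w7b.png

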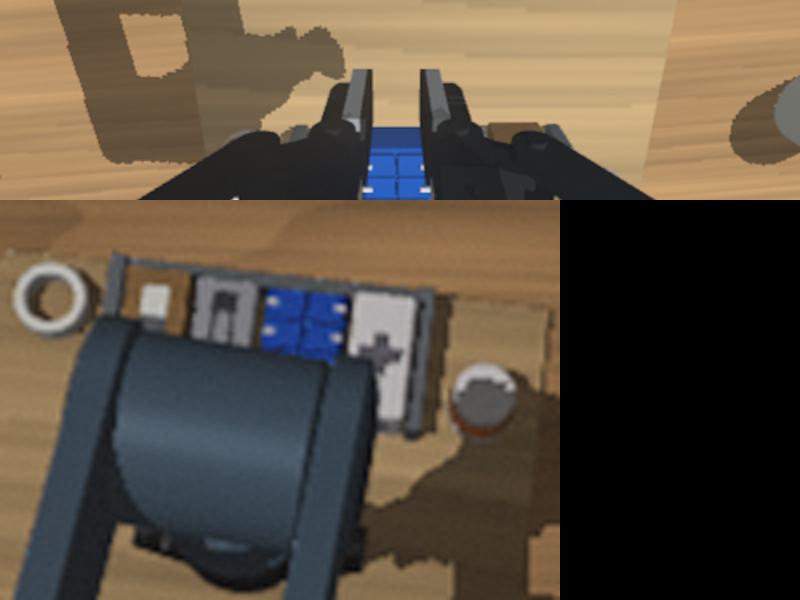

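```bash

python3 -m pendant '[[[0.2,10,38,0,0,0,0],[0.2,20,76,0,0,0,0],[0.2,30,114,0,0,0,0],[0.2,40,152,0,0,0,0],[0.2,50,190,0,0,0,0]]]'
python3 - <<'E'
from h import *
o=ctrl.get_obs(); snap('top','t8'); snap('scene','s8')
b=cv2.resize(cv2.imread('pics/t8.png')[95:195,170:310],(560,400),interpolation=cv2.INTER_CUBIC)
cv2.imwrite('pics/t8b.png',b)
E
```

```text
time_s: 15.7
eef_pos: [0.4278, 0.2439, 0.3638]
eef_rot: [-0.001, 0.048, 0.999, -0.0]
wrist_force: [0.5, -0.1, 0.1]
opening: 0.198
grasp_force: 0.0
```

View pics/t8b.png

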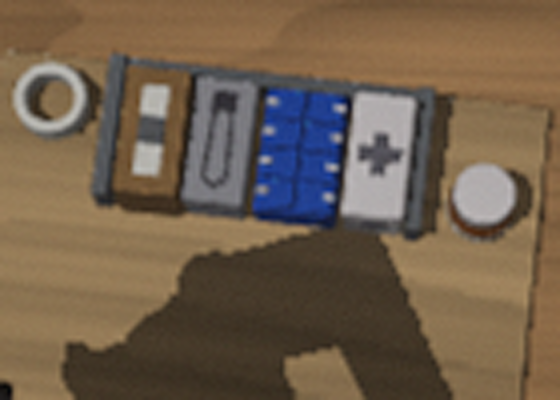

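```bash
python3 - <<'E'
from h import *
G=np.array([.643,.0315]);ex=np.array([np.cos(-.095),np.sin(-.095)]);ey=np.array([-ex[1],ex[0]])
def f(nm,p,z):
    w=pix2w('top',(170+p[0]/4,95+p[1]/4),z)[:2]-G; print(nm,(w@ex*1e3).round(1),(w@ey*1e3).round(1))
f('org far L',(268,86),.05);f('org far R',(350,96),.05);f('org near L',(256,203),.05);f('org near R',(336,212),.05)
f('org near bot',(296,221),.01);f('back inner top',(230,82),.04)
f('cheekL near',(103,202),.01);f('cheekR near',(413,235),.01)
f('tin far',(228,76),.056);f('tin near top',(213,198),.056)
E
```

```text
org far L 43.0 26.9
org far R 42.4 -31.1
org near L -42.0 24.6
org near R -41.9 -31.3
org near bot -41.3 -2.2
back inner top 46.1 54.9
cheekL near -43.6 136.9
cheekR near -41.8 -86.4
tin far 45.0 55.1
tin near top -43.5 54.1
```

```bash
python3 -m pendant '[[[0.2,0,0,0,0,0,0],[0.2,0,0,0,0,0,0]]]'; python3 -c "
from bench import ctrl
print(ctrl.hand_in())"
```

```text
time_s: 15.97
eef_pos: [0.4285, 0.2421, 0.3642]
eef_rot: [-0.001, 0.047, 0.999, -0.001]
wrist_force: [-0.1, -0.1, -0.3]
opening: 0.2
grasp_force: 0.0
the job is handed in; nothing more can be done
None
```

The job is handed in at about 16 s: the organiser stands between the tin and the case, pushed up to the back board, with the row and the objects on the board upright and in place in the last picture; hand-in returned no verdict.

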